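# Pack the cutter set and click the box shut

## Robot

A 6-joint arm with a two-finger parallel gripper is mounted at the origin on the work surface. World frame = base frame: x ahead of the robot, y to its left, z up, the work surface at z = 0. Lengths are in mm, angles in rad, forces in N, time in s.
With the tool pointing down it reaches from about 300 to 775 mm from the base axis. Payload 14.6 kg.
Tool frame: the origin (TCP) lies at the very end of the fingers, on their centre line; the grasp point (between the pads) lies 19 mm behind it; z points along the fingers, y is the line along which they close (so a half turn about z gives the same grasp; the last joint's range is limited). The gripper opens to 94 mm and grips with 3 to 60 N. Pads are 16 mm wide; open, the fingers measure 119 mm over their backs; the gripper's body (75 mm by 177 mm) begins 78 mm behind the grasp point.
Start: joints at [-1.34, 0.3, 1.521, -0, 1.321, -0.067], TCP at [161.373, -525.783, 205.446] pointing down, gripper open.
Joint ranges: [-3.03, 3.03], [-0.79, 2.21], [0.23, 2.52], [-1.04, 4.18], [0, 3.07], [-2.55, 2.55]. Speed limits (rad/s): [2.22, 2.22, 2.57, 3.14, 3.14, 3.14].

## Interface

Orientations are given as [roll, pitch, yaw] about the fixed x, y, z axes, in that order (R = Rz(yaw) Ry(pitch) Rx(roll)).
In Python, from cell import manip gives the robot as it stands.
- The arm moves only by the tool servo_tool, never from a script. Its argument "motion" is a list that holds one entry, the list of rows, each a list of 7 numbers: the shift along the world's x, y, z as a fraction of full scale, then the turn, a rotation vector about the world's x, y, z as a fraction of full scale, then the closure, from 0 (fully open) to 1 (shut). In form: [[[x, y, z, rx, ry, rz, gripper], ...]]. A call has 1 to 10 rows; each row is the pose to reach, as a shift and turn from the pose commanded when the call began, turning the shorter way round; what a row does not reach only later rows make up. Full scale, the value 1, is 0.5 m for a shift and pi rad for a turn. A row lasts 1/10 s, in which the tool goes at most 50 mm and 8.59 degrees, less where a joint would pass 70% of its speed; a pose out of reach is approached as far as the arm can. A call with a number of a shift or a turn outside -1 to 1 is refused whole. A call with a gripper value outside its range is refused whole. The fingers move at their own pace and stop on an object; "newtons" is the grip in N (left out, the last holds). Time passes only in rows, so rows that repeat a pose let the fingers close. It gives the time, the measured TCP pose, the force, the opening and the grip force at its end, in the units of the state.
- manip.read_state(): the state, without advancing time (a new reading comes with each control period).
- manip.camera(name): name is "scene" or "top"; returns a dict with "frame" (420x560x3 uint8, red, green, blue), "range_z" (420x560 float32, mm along the optical axis (not along the pixel's ray), 0 where there is no reading), "vfov" (degrees; the focal length in pixels is half the picture's height over the tangent of half this angle, whatever the lens; pixels are square), "cx", "cy" (the principal point, pixels), "cam_to_world" (4x4, takes a point from camera to world coordinates). Camera axes: x right, y down, z forward; pixel columns grow to the right and rows downward; lengths in mm; the calibration is good to about 2 mm. A picture is of the moment at which its call begins.
- manip.sign_off(): hands the job in; it is judged then, once.
The state is a dict: "clock": time; "joints": joint angles; "qd": joint speeds; "effort": joint torques, N m; "eef_pos": TCP position; "eef_rot": TCP orientation; "wrist_force": force on the tool from outside, world axes, zero at the start; "moment": the same for the moment, N m; "finger_gap": finger opening in mm; "finger_force": force on a finger pad.
Only numpy, scipy, OpenCV 4.12 (cv2) and the standard library are available. Lean on these libraries where they do the work, as an engineer would, in place of code of your own. Each camera call takes 0.05 s, during which the arm holds its last target. There are 200 camera calls.

## Task

Put the long finger-biscuit cutter and the smaller of the two round cutters away in the white box: the long one lying lengthwise in the bay next to the catch, the round one in the bay next to the hinge, both the right way up and flat on the box's floor. Then swing the lid over and press its free edge down past the spring catch until it clicks fully shut. Leave everything else where it stands.

Things in the scene. Friction and masses are not known exactly. Their poses are not given: they have to be found in the camera images.
- tin: White open box with a hinged lid, fixed to the bench, left or right of the robot (the tray on the other side). Outside 164 (x) x 220 (y) x 70 mm high, walls and floor 5 mm. Origin: centre of its underside; x points from the catch side to the hinge side, z up. A divider along y, 4 mm thick, rising to 35 mm above the bench, parts it into two bays.
- catch_bay (a point): Centre of the floor of the bay next to the catch, at (-41, 0, 5) mm in the box's frame. The bay is 72 mm wide along the box's x (from -77 to -5) and 210 mm long along y. Axes as the box's.
- hinge_bay (a point): Centre of the floor of the bay next to the hinge, at (38, 0, 5) mm in the box's frame. The bay is 78 mm wide along the box's x (from -1 to 77) and 210 mm long along y. Axes as the box's.
- lid (a joint): Angle of the box's grey lid: 0 flat and fully shut, pi/2 upright, 1.8 to 2.0 at the start (leaning back, away from the catch), stop at 2.05. The hinge is stiff and damped: the lid stays where it is left while roughly upright, sinks slowly below about 0.9 and comes to rest on the catch at about 0.1, not shut. A push of about 11 N down on the tab takes it past the catch to 0, where it stays.
- hinge (a point): Middle of the lid's hinge line, at (82, 0, 70) mm in the box's frame; the line runs along the box's y. The lid's inner face passes through it. Panel 164 (from the hinge) x 220 x 6 mm; in the middle of its free edge a press tab 60 mm wide, 6 mm thick juts 25 mm further, its end 189 mm from the hinge. Axes turn with the lid; shut, they are the box's.
- tab (a point): Where to press: on the lid's outer (top) face, on the press tab, 176 mm from the hinge line and 6 mm off the inner face. With the lid shut at (-94, 0, 76) mm in the box's frame, just over the catch (a sprung steel roller in the box's front wall). Under the tab a tongue hangs 26 mm down. z: outward normal of the lid; x: towards the hinge.
- finger_cutter: Long finger-biscuit cutter: steel block 150 (x) x 36 (y) x 28 mm high with a black bar grip on top, 100 (x) x 18 (y) mm, from 28 to 54 mm above the underside. 0.13 to 0.25 kg. Origin: centre of its underside; x lengthwise, z up. Starts upright on the tray, roughly across the robot's forward direction.
- cutter: The smaller round cutter: steel disc body 64 mm in diameter and 30 mm high, with a black round knob on top 26 mm in diameter (18 mm for its lowest 4 mm) from 30 to 55 mm above the underside. 0.10 to 0.20 kg. Origin: centre of its underside, z up. Starts upright on the tray, beside the larger one, on either side of it.
- big_cutter: The larger round cutter, to be left alone: as the smaller, but 88 mm in diameter. Origin: centre of its underside.
- tray: Fixed aluminium baking tray 340 (x) x 250 (y) mm, 4 mm thick with a rim 12 mm high. Origin: centre of its underside. The cutters and two cookies stand on it, 4 mm above the bench.
- cookie_a: Cookie on the tray, 66 mm in diameter, 13 mm high. Origin: centre of its underside. Leave alone.
- cookie_b: The other cookie, the same.
- oil: Green glass oil bottle, 58 mm in diameter, 190 mm tall, standing between the tray and the box. Origin: centre of its underside. Leave alone.
- bowl: Steel bowl, 110 mm in diameter, 50 mm high, in front of the robot. Origin: centre of its underside. Leave alone.
- jug: Clear plastic mug-shaped jug, 90 mm in diameter, 120 mm high, handle at its +y side, beyond the bottle. Origin: centre of its underside. Leave alone.
Not all that is in view belongs to the job. What is shaped like the cutter but blue, green or orange is not meant.

How it is judged (in metres and radians):
On the way, in this order (a step that is already met when the one before it is completed fails the run):
1. both cutters stand upright on the floor of their bays, with the lid open (x of cutter in the frame of tin between 0.02 and 0.056 m and y of cutter in the frame of tin between -0.085 and 0.085 m and z of cutter in the frame of tin between -0.002 and 0.012 m and angle between each of cutter, finger_cutter's own z axis and vertical below 0.15 rad and x of finger_cutter in the frame of tin between -0.07 and -0.012 m and y of finger_cutter in the frame of tin between -0.045 and 0.045 m and z of finger_cutter in the frame of tin between -0.002 and 0.012 m and linear speed of each of cutter, finger_cutter below 0.02 m/s and value of joint lid above 0.5 rad), for 0.2 s.
2. the lid is pressed down past its catch (value of joint lid below 0.04 rad), for 0.2 s.
At the end, for the whole second after the job is handed in: The small round cutter stands on the floor of the hinge-side bay and the long cutter on the floor of the catch-side bay (origin less than 12 mm above the box's underside, upright within 0.15 rad), both at rest, and the lid is caught shut (angle below 0.04 rad) (x of cutter in the frame of tin between 0.02 and 0.056 m and y of cutter in the frame of tin between -0.085 and 0.085 m and z of cutter in the frame of tin between -0.002 and 0.012 m and angle between each of cutter, finger_cutter's own z axis and vertical below 0.15 rad and x of finger_cutter in the frame of tin between -0.07 and -0.012 m and y of finger_cutter in the frame of tin between -0.045 and 0.045 m and z of finger_cutter in the frame of tin between -0.002 and 0.012 m and linear speed of each of cutter, finger_cutter below 0.02 m/s and value of joint lid below 0.04 rad); the robot touches nothing.
It fails at once if the larger round cutter, a cookie, the oil bottle, the bowl or the jug is moved by more than 30 mm (distance of any of big_cutter, cookie_a, cookie_b, oil, bowl, jug from where it was at the start of the episode above 0.03 m).
It also fails if it takes over 70 s, if anything falls off the work surface, if the arm or the gripper's body presses on something with over 40 N, if the wrist force passes 120 N, or if a joint passes its speed limit or range.

## Working session

There is one attempt and no reset: what is moved stays moved. The work goes in short steps, Python scripts to look and compute and a tool call to move; the robot and the scene stay as the last step left them, time stands still between calls to the robot, and variables do not carry over. Pictures are saved under pics/ and viewed, at most 10 in all, crops included, and the job is handed in when it is done.

Besides the shell and the picture viewer there is one more tool, called after "Emit:" by a JSON object that holds its "op" and its "data". servo_tool: Moves the arm, as the interface text tells. Its arguments: {"type":"object","properties":{"motion":{"type":"array"},"newtons":{"type":"number"}},"required":["motion"]}

```bash
mkdir -p pics; cat > h.py <<'E'
import numpy as np, cv2
from cell import manip
def cam(n, save=None):
    c=manip.camera(n)
    c['f']=c['frame'].shape[0]/2/np.tan(np.radians(c['vfov'])/2)
    if save: cv2.imwrite('pics/'+save,cv2.cvtColor(c['frame'],cv2.COLOR_RGB2BGR))
    return c
def pts(c):
    z=c['range_z'].astype(float); v,u=np.indices(z.shape)
    P=np.stack([(u-c['cx'])/c['f']*z,(v-c['cy'])/c['f']*z,z],-1)
    T=np.array(c['cam_to_world']); return P@T[:3,:3].T+T[:3,3]
E
python3 - <<'E'
from h import *
a=cam('top'); b=cam('scene')
np.set_printoptions(precision=3,suppress=True)
for c in(a,b): print(c['vfov'],c['cx'],c['cy'],c['f']); print(np.array(c['cam_to_world']))
np.savez('first.npz',pa=pts(a),pb=pts(b),fa=a['frame'],fb=b['frame'])
im=np.vstack([a['frame'],b['frame']])
im=np.hstack([a['frame'],b['frame']])
cv2.imwrite('pics/a.png',a['frame'][...,::-1]);cv2.imwrite('pics/b.png',b['frame'][...,::-1])
s=manip.read_state(); print(s)
E
```

```text
53.732060413169414 277.8815756571385 207.98862610586377 414.54156810002337
[[  -0.014   -0.998    0.054  431.719]
 [  -1.       0.014    0.     -46.905]
 [  -0.001   -0.054   -0.999 1313.266]
 [   0.       0.       0.       1.   ]]
54.488010350174335 290.0470127366526 210.80717549269337 407.8450217455217
[[ -0.818   0.336  -0.466 991.949]
 [  0.575   0.481  -0.662 672.704]
 [  0.001  -0.81   -0.587 731.248]
 [  0.      0.      0.      1.   ]]
{'clock': 0.1, 'joints': array([-1.34 ,  0.3  ,  1.522, -0.   ,  1.321, -0.067]), 'qd': array([-0.   , -0.002, -0.001, -0.   , -0.001, -0.001]), 'effort': array([  0.001, -53.265, -35.328,   0.071,   0.024,  -0.   ]), 'eef_pos': array([ 161.313, -525.55 ,  204.928]), 'eef_rot': array([-3.141, -0.   ,  0.298]), 'wrist_force': array([-0.307, -0.21 , -0.521]), 'moment': array([-0.004,  0.009,  0.016]), 'finger_force': 0.0, 'finger_gap': 94.05913818699366}
```

View pics/a.png

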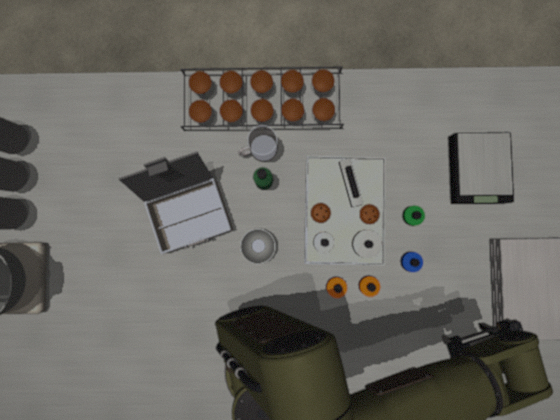

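View pics/b.png

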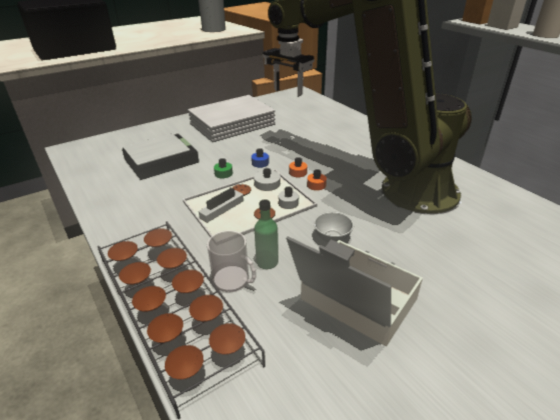

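The candidates for the round cutter in the top view are:
- white small disc (324,241)
- white large disc (366,243)
- blue (412,262)
- green (414,215)
- orange (337,287) and (370,286)

I choose (324,241), the smaller white disc. The long cutter is at (352,182). The box is at about (190,217), with its lid open behind it at (165,175).

```bash
python3 - <<'E'
from h import *
np.set_printoptions(precision=1,suppress=True)
d=np.load('first.npz'); P=d['pa'];F=d['fa'].astype(int)
g=F.mean(-1); chroma=F.max(-1)-F.min(-1)
def reg(u0,u1,v0,v1):
    m=np.zeros(g.shape,bool); m[v0:v1,u0:u1]=1; return m
# heights sanity
for n,(u,v) in dict(tray=(335,200),bench=(280,300),small=(324,241),big=(366,243),fc=(352,182),bayC=(195,232),rimc=(200,246),lid=(160,178)).items(): print(n,P[v,u],F[v,u])
def blob(m,n):
    q=P[m]; c=q.mean(0); w,V=np.linalg.eigh(np.cov(q[:,:2].T)); r=cv2.minAreaRect(q[:,:2].astype(np.float32))
    print(n,m.sum(),'mean',c,'medz',np.median(q[:,2]),'ang',np.degrees(np.arctan2(V[1,1],V[0,1])),'rect',np.round(r[0],1),np.round(r[1],1))
Z=P[...,2]
print('knob');blob(reg(310,340,225,257)&(Z>50),'small knob')
blob(reg(310,340,225,257)&(Z>24),'small')
blob(reg(350,382,225,262)&(Z>50),'big knob'); blob(reg(350,382,225,262)&(Z>24),'big')
blob(reg(335,368,155,210)&(Z>50),'fc grip'); blob(reg(335,368,155,210)&(Z>24),'fc')
m=reg(140,245,175,260)&(Z>60)&(Z<80);blob(m,'rim')
m=reg(115,245,140,260)&(Z>85);blob(m,'lid');
q=P[m]; 
for zl in range(90,260,20):
    s=q[(q[:,2]>zl-8)&(q[:,2]<zl+8)]; 
    if len(s): print(zl,len(s),s.mean(0))
blob(reg(250,280,160,195)&(Z>60),'oil'); blob(reg(238,280,225,268)&(Z>20),'bowl'); blob(reg(235,282,120,162)&(Z>40),'jug')
a=F.astype(np.uint8); A=cv2.resize(a[150:270,115:395],None,fx=2.8,fy=2.8,interpolation=cv2.INTER_CUBIC)
cv2.imwrite('pics/c.png',A[...,::-1])
E
```

```text
tray [ 525.6 -227.7    3.3] [152 154 146]
bench [214.1 -49.    0.3] [59 62 58]
small [ 398.1 -184.3   58. ] [40 37 38]
big [ 390.3 -310.5   59.9] [21 20 23]
fc [ 576.1 -273.5   55.6] [30 31 30]
bayC [430.7 215.7   5.6] [153 153 162]
rimc [386.1 202.4  -6.5] [134 133 127]
lid [583.  282.1 159.8] [44 48 47]
knob
small knob 62 mean [ 398.3 -177.8  118.7] medz 57.97291753930347 ang 75.75074411059825 rect [ 407.5 -120.7] [153.7  22.7]
small 339 mean [ 396.4 -182.7   48.9] medz 33.94375731620903 ang 76.13767660193662 rect [ 398.5 -130.1] [169.2  58.8]
big knob 66 mean [ 391.8 -300.8  133.7] medz 58.275708178747095 ang 81.06758241843842 rect [ 404.  -187.5] [285.5  24.7]
big 650 mean [ 389.3 -315.4   43.8] medz 33.99543991429812 ang 80.59939805079458 rect [ 389.1 -203.6] [ 86.2 313.1]
fc grip 203 mean [ 575.1 -264.   106. ] medz 56.62780437761603 ang 129.54624479162075 rect [ 499.6 -185.7] [ 91.1 295.3]
fc 573 mean [ 577.1 -268.2   58.3] medz 33.241005274569034 ang 178.37307814890946 rect [ 545.4 -159.2] [150.  282.2]
rim 701 mean [492.4 235.9  69.6] medz 69.6250845781035 ang 112.93167043117545 rect [480.  228.5] [178.7 221.5]
lid 2438 mean [587.6 255.  193.2] medz 171.28300294061455 ang 92.73537724257784 rect [591.4 143.4] [445.5 220.1]
90 175 [572.5 247.6  91.8]
110 215 [574.2 254.3 110.2]
130 220 [578.6 260.2 130.2]
150 231 [584.  264.3 149.7]
170 249 [591.6 262.1 170. ]
190 230 [597.9 263.4 189.4]
210 204 [604.5 264.7 209.8]
230 192 [608.7 270.8 228.3]
250 140 [606.  268.8 245.6]
oil 333 mean [583.4  -3.3 149. ] medz 129.1543685201766 ang -164.12265648497214 rect [523.2  -8.3] [190.6  56.1]
bowl 527 mean [386.8  19.7  51.6] medz 37.83251684489733 ang 128.10831378390415 rect [386.8  16.2] [111.6 107.5]
jug 592 mean [704.6   5.2 103.8] medz 85.10675792877339 ang -171.89123876105413 rect [604.6  17.3] [141.9 340.5]
```

View pics/c.png

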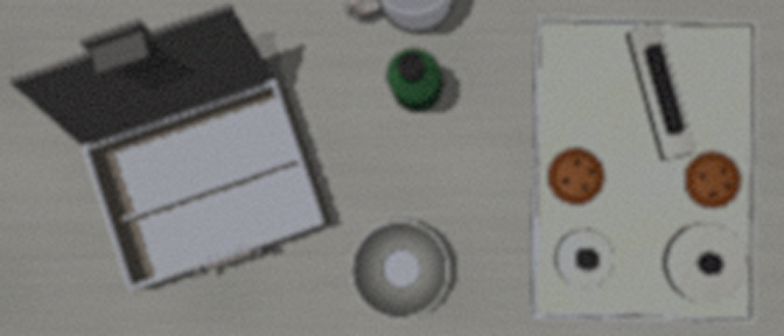

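The crop shows the small white round cutter at (585,258), the big one at (708,262) and the finger cutter at (662,90). The box's divider and front wall are clear. I'll refine with outliers rejected.

```bash
python3 - <<'E'
from h import *
np.set_printoptions(precision=1,suppress=True)
d=np.load('first.npz'); P=d['pa']; Z=P[...,2]
X,Y=P[...,0],P[...,1]
def reg(u0,u1,v0,v1):
    m=np.zeros(Z.shape,bool); m[v0:v1,u0:u1]=1; return m
def blob(m,n):
    q=P[m]; r=cv2.minAreaRect(q[:,:2].astype(np.float32)); w,V=np.linalg.eigh(np.cov(q[:,:2].T))
    print(n,m.sum(),'mean',q.mean(0),'med',np.median(q,0),'ang %.1f'%np.degrees(np.arctan2(V[1,1],V[0,1])),'rect',np.round(r[0],1),np.round(r[1],1),r[2])
s=reg(310,340,225,257); blob(s&(Z>52)&(Z<66),'sk'); blob(s&(Z>28)&(Z<40),'sb')
s=reg(350,385,225,262); blob(s&(Z>52)&(Z<66),'bk'); blob(s&(Z>28)&(Z<40),'bb')
s=reg(335,368,155,210); blob(s&(Z>50)&(Z<64),'fg'); blob(s&(Z>24)&(Z<64),'fc')
s=reg(140,245,175,260); m=s&(Z>66)&(Z<74)
# hinge-side lid base excluded by plane: use catch-side three walls
blob(m,'rim'); q=P[m][:,:2]
blob(s&(Z>31)&(Z<38),'div'); blob(s&(Z>2)&(Z<8)&(X>380),'floor')
fl=s&(Z>2)&(Z<8)
A=np.radians(20)
for A in np.radians([18,19,20,20.5,21,22,23]):
    ex=np.array([np.cos(A),np.sin(A)]);ey=np.array([-np.sin(A),np.cos(A)])
    a=q@ex;b=q@ey; h=lambda t:np.percentile(t,[.3,2,50,98,99.7])
    print(np.degrees(A),h(a),h(b))
s=reg(250,280,160,195);blob(s&(Z>60)&(Z<200),'oil')
s=reg(238,285,110,162);blob(s&(Z>112)&(Z<125),'jug')
for x in [(318,210),(370,214)]:
  u,v=x; blob(reg(u-13,u+15,v-13,v+15)&(Z>13)&(Z<22),'cookie')
E
```

```text
sk 58 mean [ 396.6 -184.7   58. ] med [ 396.6 -184.3   57.9] ang 89.5 rect [ 396.5 -184.4] [24.3 21.2] 88.67317962646484
sb 272 mean [ 395.9 -183.9   33.3] med [ 394.8 -183.6   33.4] ang 101.7 rect [ 395.9 -184. ] [61.4 58.4] 89.23200988769531
bk 57 mean [ 389.3 -318.    58.3] med [ 390.1 -317.5   58.4] ang 59.8 rect [ 389.8 -318. ] [23.9 23.6] 48.080787658691406
bb 569 mean [ 389.  -317.3   33.6] med [ 389.3 -316.2   33.7] ang -170.4 rect [ 389.5 -317.6] [84.7 86.3] 85.59798431396484
fg 195 mean [ 581.  -272.9   56.5] med [ 581.9 -273.3   56.5] ang -165.6 rect [ 581.1 -273.6] [99.8 19. ] 13.91989517211914
fc 565 mean [ 579.1 -271.3   40.5] med [ 578.5 -270.7   33.1] ang -165.4 rect [ 580.8 -273.3] [149.9  36.7] 14.086137771606445
rim 468 mean [487.9 232.6  69.9] med [498.6 235.5  69.9] ang 110.1 rect [479.4 227.8] [176.9 220.9] 18.347549438476562
div 166 mean [475.6 219.8  34.4] med [475.6 235.6  34.2] ang 83.0 rect [445.3 200.2] [246.5 243.4] 19.39815902709961
floor 2535 mean [481.9 225.    4.5] med [481.8 225.2   4.3] ang 107.6 rect [495.5 224.9] [229.8 330.9] 0.2747284471988678
1
[... 266 characters left out ...]
7 157.3]
21.0 [442.5 446.4 547.7 618.  620.7] [-71.5 -69.9  43.9 151.5 153.2]
22.0 [442.6 445.9 548.6 620.  622.8] [-82.  -79.9  35.6 143.3 145. ]
23.0 [442.3 445.1 549.2 621.6 624.8] [-92.4 -90.   25.6 134.8 136.7]
oil 330 mean [584.7  -2.9 138.4] med [583.5  -4.3 129. ] ang 108.6 rect [589.4  -0.1] [55.6 54.8] 88.72180938720703
jug 132 mean [696.7  -2.  117.9] med [697.6  -1.5 118. ] ang -167.9 rect [696.7  -1.4] [84.9 88.6] 89.32888793945312
cookie 210 mean [ 488.9 -175.6   15.9] med [ 487.9 -177.9   15.4] ang 80.8 rect [ 487.8 -168.6] [74.8 75.3] 88.93073272705078
cookie 208 mean [ 481.1 -333.9   16. ] med [ 482.  -332.6   15.6] ang 65.7 rect [ 475.2 -339.7] [78.5 78.5] 88.30684661865234
```

Emit:
{"op": "servo_tool", "data": {"motion": [[[0.1, 0.06, 0, 0, 0, 0, 0.5], [0.2, 0.12, 0, 0, 0, -0.01, 0.5], [0.3, 0.18, 0, 0, 0, -0.017, 0.5], [0.4, 0.24, 0, 0, 0, -0.017, 0.5], [0.5, 0.3, -0.02, 0, 0, -0.017, 0.5], [0.6, 0.36, -0.05, 0, 0, -0.017, 0.5], [0.7, 0.42, -0.08, 0, 0, -0.017, 0.5], [0.78, 0.47, -0.12, 0, 0, -0.017, 0.5], [0.84, 0.504, -0.17, 0, 0, -0.017, 0.5], [0.84, 0.504, -0.19, 0, 0, -0.017, 0.5]]], "newtons": 25}}

```text
clock: 1.1
eef_pos: [576.8, -276.3, 115.3]
eef_rot: [3.141, -0.001, 0.245]
wrist_force: [0.1, -1.0, 0.8]
finger_gap: 46.8
finger_force: 0.0
```

```bash
python3 - <<'E'
from h import *
np.set_printoptions(precision=1,suppress=True)
s=manip.read_state(); print(s['clock'],s['eef_pos'],s['eef_rot'],s['finger_gap'])
a=cam('top'); b=cam('scene','d.png')
for n,P in(('top',pts(a)),('scene',pts(b)),):
    Z=P[...,2]; q=P.reshape(-1,3)
    A=np.radians(18.35); ex=np.array([np.cos(A),np.sin(A)]);ey=np.array([-np.sin(A),np.cos(A)])
    t=np.stack([q[:,:2]@ex-523,q[:,:2]@ey-65.5,q[:,2]],1)
    dv=t[(abs(t[:,0])<20)&(abs(t[:,1])<90)&(t[:,2]>25)&(t[:,2]<40)]
    print(n,'div',len(dv),dv.mean(0),np.polyfit(dv[:,1],dv[:,0],1))
    rim=t[(abs(t[:,1])<130)&(abs(t[:,0])<110)&(t[:,2]>66)&(t[:,2]<74)]
    ca=rim[(rim[:,0]<-60)&(abs(rim[:,1])<95)]; print('catch wall',len(ca),np.median(ca,0),np.polyfit(ca[:,1],ca[:,0],1))
    for sg in(-1,1):
        w=rim[(rim[:,1]*sg>90)&(abs(rim[:,0])<65)]; 
        if len(w)>5: print('side',sg,len(w),np.median(w,0),np.polyfit(w[:,0],w[:,1],1))
    fl=t[(abs(t[:,1])<130)&(abs(t[:,0])<100)&(t[:,2]>2)&(t[:,2]<8)]
    # lid
    L=t[(abs(t[:,1])<90)&(t[:,0]>60)&(t[:,0]<250)&(t[:,2]>90)&(t[:,2]<230)]
    p=np.polyfit(L[:,2],L[:,0],1); r=L[:,0]-np.polyval(p,L[:,2]); L=L[abs(r)<12]; p=np.polyfit(L[:,2],L[:,0],1); print('lid n',len(L),'angle',np.pi/2+np.arctan(p[0]),'x at z70',np.polyval(p,70))
E
```

```text
1.1 [ 576.8 -276.3  115.3] [ 3.1 -0.   0.2] 46.82418199428425
top div 94 [ 2.8  1.  33.1] [-0.   2.8]
catch wall 119 [-74.1   4.4  69.3] [ -0.  -74.3]
side -1 65 [   1.5 -108.1   69.8] [   0. -108.]
side 1 80 [  0.4 106.5  69.6] [  0.  106.8]
lid n 1596 angle 1.8907192720274926 x at z70 88.19107554786477
scene div 25 [ 3.6 84.  32.7] [ 0.1 -2.4]
catch wall 237 [-73.    7.7  69.8] [  0.  -73.7]
side 1 134 [  3.7 108.5  70.5] [  0.  108.4]
lid n 2833 angle 1.8821898068691671 x at z70 93.50177617133411
```

Emit:
{"op": "servo_tool", "data": {"motion": [[[0, 0, 0, 0, 0, 0, 0.5], [0, 0, -0.05, 0, 0, 0, 0.5], [0, 0, -0.1, 0, 0, 0, 0.5], [0, 0, -0.13, 0, 0, 0, 0.5], [0, 0, -0.146, 0, 0, 0, 0.5], [0, 0, -0.146, 0, 0, 0, 0.5], [0, 0, -0.146, 0, 0, 0, 0.9], [0, 0, -0.146, 0, 0, 0, 1], [0, 0, -0.146, 0, 0, 0, 1], [0, 0, -0.146, 0, 0, 0, 1]]], "newtons": 30}}

```text
clock: 2.2
eef_pos: [575.0, -277.7, 43.1]
eef_rot: [3.141, -0.001, 0.244]
wrist_force: [-0.1, 0.5, 1.5]
finger_gap: 18.6
finger_force: 0.6
```

Emit:
{"op": "servo_tool", "data": {"motion": [[[0, 0, 0, 0, 0, 0, 1], [0, 0, 0, 0, 0, 0, 1], [0, 0, 0, 0, 0, 0, 1]]]}}

```text
clock: 2.5
eef_pos: [575.0, -277.7, 42.9]
eef_rot: [3.141, -0.0, 0.244]
wrist_force: [-1.9, 1.9, 4.0]
finger_gap: 17.9
finger_force: 29.9
```

```bash
python3 - <<'E'
from h import *
np.set_printoptions(precision=2,suppress=True)
s=manip.read_state(); print(s['clock'],s['eef_pos'],s['eef_rot'],s['joints'],s['qd'],s['finger_gap'],s['finger_force'],s['wrist_force'])
E
```

```text
2.5 [ 574.96 -277.67   42.89] [ 3.14 -0.    0.24] [-0.51  0.66  1.39  0.    1.09  0.82] [-0. -0.  0. -0. -0.  0.] 17.856319140027278 29.869812726974487 [-1.93  1.87  3.99]
```

Emit:
{"op": "servo_tool", "data": {"motion": [[[0, 0, 0.01, 0, 0, 0, 1], [0, 0, 0.04, 0, 0, 0, 1], [0, 0, 0.1, 0, 0, 0, 1], [0, 0, 0.16, 0, 0, 0, 1], [-0.02, 0.02, 0.22, 0, 0, 0, 1], [-0.06, 0.06, 0.27, 0, 0, 0.02, 1], [-0.11, 0.12, 0.3, 0, 0, 0.05, 1], [-0.16, 0.18, 0.3, 0, 0, 0.08, 1], [-0.2, 0.25, 0.3, 0, 0, 0.11, 1], [-0.24, 0.32, 0.3, 0, 0, 0.14, 1]]], "newtons": 45}}

```text
clock: 3.5
eef_pos: [453.7, -116.6, 193.6]
eef_rot: [3.14, -0.001, 0.688]
wrist_force: [0.7, 0.5, -1.1]
finger_gap: 17.4
finger_force: 44.8
```

```bash
python3 - <<'E'
from h import *
s=manip.read_state(); print(s['clock'],s['eef_pos'],s['eef_rot'],s['finger_gap'],s['finger_force'])
b=cam('scene','e.png')
E
```

```text
3.5 [ 453.74280307 -116.62106502  193.58031029] [ 3.14045125e+00 -7.33705959e-04  6.87569598e-01] 17.364410983675036 44.817983508110046
```

View pics/e.png

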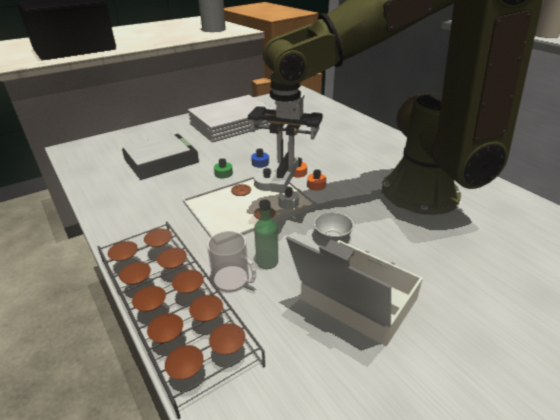

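The tray spot is empty and the cutter hangs in the gripper near (287,175), seen end-on. The gap of 17.4 mm confirms the grip.

Emit:
{"op": "servo_tool", "data": {"motion": [[[-0.01, 0.06, 0, 0, 0, 0.035, 1], [-0.02, 0.13, 0, 0, 0, 0.075, 1], [-0.02, 0.2, 0, 0, 0, 0.115, 1], [-0.02, 0.27, 0, 0, 0, 0.155, 1], [-0.02, 0.34, 0, 0, 0, 0.195, 1], [-0.02, 0.41, 0, 0, 0, 0.235, 1], [-0.02, 0.48, 0, 0, 0, 0.275, 1], [-0.02, 0.55, 0, 0, 0, 0.315, 1], [-0.02, 0.61, 0, 0, 0, 0.355, 1], [-0.02, 0.65, 0, 0, 0, 0.384, 1]]]}}

```text
clock: 4.55
eef_pos: [444.6, 209.2, 193.5]
eef_rot: [3.141, -0.0, 1.897]
wrist_force: [-0.5, -0.9, -1.6]
finger_gap: 17.6
finger_force: 44.8
```

Emit:
{"op": "servo_tool", "data": {"motion": [[[0, 0, 0, 0, 0, 0, 1], [0, 0, 0, 0, 0, 0, 1], [0, 0, -0.04, 0, 0, 0, 1], [0, 0, -0.08, 0, 0, 0, 1], [0, 0, -0.08, 0, 0, 0, 1], [0, 0, -0.08, 0, 0, 0, 1]]]}}

```text
clock: 5.15
eef_pos: [445.1, 206.7, 153.3]
eef_rot: [3.141, 0.0, 1.889]
wrist_force: [-0.1, 0.1, -0.4]
finger_gap: 17.5
finger_force: 44.8
```

```bash
python3 - <<'E'
from h import *
np.set_printoptions(precision=3,suppress=True)
s=manip.read_state(); print(s['clock'],s['eef_pos'],s['eef_rot'],s['finger_gap'],s['finger_force'])
a=cam('top');b=cam('scene')
cv2.imwrite('pics/f.png',np.hstack([cv2.resize(a['frame'][140:270,100:260],(400,325)),cv2.resize(b['frame'][150:345,270:510],(400,325))])[...,::-1])
E
```

```text
5.15 [445.104 206.668 153.328] [3.141 0.    1.889] 17.527408147185984 44.81909394264221
```

View pics/f.png

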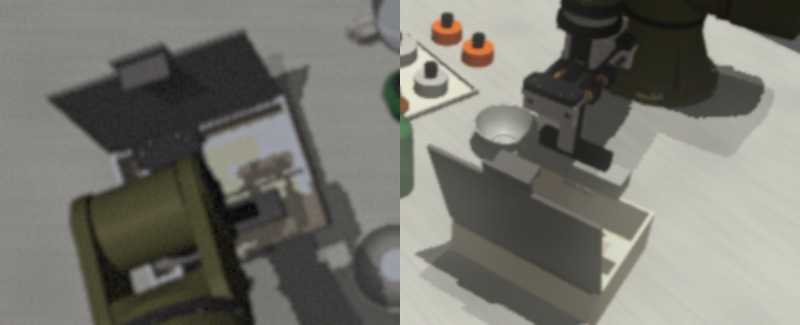

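The finger cutter is held level and aligned with the box, over the catch bay (left half around (270,210)). I'll lower it now.

Emit:
{"op": "servo_tool", "data": {"motion": [[[0, 0, -0.05, 0, 0, 0, 1], [0, 0, -0.1, 0, 0, 0, 1], [0, 0, -0.15, 0, 0, 0, 1], [0, 0, -0.18, 0, 0, 0, 1], [0, 0, -0.2, 0, 0, 0, 1], [0, 0, -0.21, 0, 0, 0, 1], [0, 0, -0.214, 0, 0, 0, 1], [0, 0, -0.216, 0, 0, 0, 1], [0, 0, -0.216, 0, 0, 0, 1], [0, 0, -0.216, 0, 0, 0, 1]]]}}

```text
clock: 6.25
eef_pos: [445.1, 207.4, 45.0]
eef_rot: [3.141, -0.0, 1.891]
wrist_force: [-0.3, -0.1, -1.7]
finger_gap: 18.0
finger_force: 44.8
```

Emit:
{"op": "servo_tool", "data": {"motion": [[[0, 0, -0.002, 0, 0, 0, 1], [0, 0, -0.003, 0, 0, 0, 1], [0, 0, -0.003, 0, 0, 0, 0.6], [0, 0, -0.003, 0, 0, 0, 0.6], [0, 0, -0.003, 0, 0, 0, 0.6], [0, 0, 0.02, 0, 0, 0, 0.6], [0, 0, 0.08, 0, 0, 0, 0.6], [0, 0, 0.16, 0, 0, 0, 0.6], [0, 0, 0.24, 0, 0, 0, 0.6], [0, 0, 0.28, 0, 0, 0, 0.6]]]}}

```text
clock: 7.25
eef_pos: [445.5, 207.6, 188.8]
eef_rot: [3.137, -0.0, 1.891]
wrist_force: [-0.3, -0.1, 0.2]
finger_gap: 37.7
finger_force: 0.0
```

Emit:
{"op": "servo_tool", "data": {"motion": [[[0, -0.08, 0, 0, 0, -0.045, 0.5], [0, -0.16, 0, 0, 0, -0.09, 0.5], [0, -0.24, 0, 0, 0, -0.135, 0.5], [0, -0.32, 0, 0, 0, -0.18, 0.5], [0, -0.4, 0, 0, 0, -0.225, 0.5], [-0.02, -0.48, 0, 0, 0, -0.27, 0.5], [-0.04, -0.56, 0, 0, 0, -0.315, 0.5], [-0.06, -0.64, 0, 0, 0, -0.36, 0.5], [-0.08, -0.72, 0, 0, 0, -0.405, 0.5], [-0.097, -0.784, 0, 0, 0, -0.45, 0.5]]]}}

```text
clock: 8.25
eef_pos: [395.6, -186.6, 185.5]
eef_rot: [3.141, -0.001, 0.47]
wrist_force: [0.5, -0.4, -0.4]
finger_gap: 46.9
finger_force: 0.0
```

Emit:
{"op": "servo_tool", "data": {"motion": [[[0, 0, 0, 0, 0, -0.03, 0.5], [0, 0, 0, 0, 0, -0.05, 0.5], [0, 0, -0.06, 0, 0, -0.05, 0.5], [0, 0, -0.12, 0, 0, -0.05, 0.5], [0, 0, -0.12, 0, 0, -0.05, 0.5]]]}}

```text
clock: 8.75
eef_pos: [394.9, -183.9, 122.5]
eef_rot: [-3.138, 0.003, 0.32]
wrist_force: [0.7, -0.3, 0.1]
finger_gap: 47.1
finger_force: 0.0
```

```bash
python3 - <<'E'
from h import *
np.set_printoptions(precision=3,suppress=True)
s=manip.read_state(); print(s['clock'],s['eef_pos'],s['eef_rot'],s['finger_gap'],s['finger_force'])
a=cam('top');b=cam('scene')
A=np.radians(18.35); ex=np.array([np.cos(A),np.sin(A)]);ey=np.array([-np.sin(A),np.cos(A)])
for c in(a,b):
    q=pts(c).reshape(-1,3); t=np.stack([q[:,:2]@ex-528.7,q[:,:2]@ey-64.8,q[:,2]],1)
    for lo,hi in((54,64),(28,38)):
        m=(t[:,0]>-72)&(t[:,0]<-9)&(abs(t[:,1])<100)&(t[:,2]>lo)&(t[:,2]<hi); print(lo,m.sum(),t[m].mean(0) if m.any() else 0,np.ptp(t[m],axis=0) if m.any() else 0)
cv2.imwrite('pics/g.png',np.hstack([cv2.resize(a['frame'][140:270,110:390],(400,186)),cv2.resize(b['frame'][120:345,170:510],(400,265))[:186]])[...,::-1])
E
```

```text
8.75 [ 394.869 -183.883  122.512] [-3.138  0.003  0.32 ] 47.13230054925424 0.0
54 187 [-42.571  -0.621  58.267] [17.957 98.462  9.824]
28 332 [-43.196  -3.361  32.586] [ 35.951 148.881   9.73 ]
54 269 [-41.019   3.29   58.975] [20.005 98.841  8.808]
28 96 [-45.148  65.701  33.378] [ 36.425 135.196   8.127]
```

The finger cutter lies at about (-42, 0) mm in the box's frame, upright on the floor. Next is the round one.

Emit:
{"op": "servo_tool", "data": {"motion": [[[0.003, -0.001, -0.05, 0, 0, 0, 0.5], [0.003, -0.001, -0.1, 0, 0, 0, 0.5], [0.003, -0.001, -0.14, 0, 0, 0, 0.5], [0.003, -0.001, -0.16, 0, 0, 0, 0.5], [0.003, -0.001, -0.166, 0, 0, 0, 0.5], [0.003, -0.001, -0.166, 0, 0, 0, 0.5], [0.003, -0.001, -0.166, 0, 0, 0, 1], [0.003, -0.001, -0.166, 0, 0, 0, 1], [0.003, -0.001, -0.166, 0, 0, 0, 1], [0.003, -0.001, -0.166, 0, 0, 0, 1]]], "newtons": 40}}

```text
clock: 9.85
eef_pos: [398.1, -185.3, 42.0]
eef_rot: [3.141, -0.001, 0.32]
wrist_force: [-1.8, 0.9, 6.2]
finger_gap: 24.5
finger_force: 40.0
```

Emit:
{"op": "servo_tool", "data": {"motion": [[[0, 0, 0, 0, 0, 0, 1], [0, 0, 0.01, 0, 0, 0, 1], [0, 0, 0.03, 0, 0, 0, 1], [0, 0, 0.08, 0, 0, 0, 1], [0, 0, 0.14, 0, 0, 0, 1], [0, 0, 0.2, 0, 0, 0, 1], [0, 0, 0.26, 0, 0, 0, 1], [0, 0, 0.3, 0, 0, 0, 1], [0, 0, 0.3, 0, 0, 0, 1]]]}}

```text
clock: 10.75
eef_pos: [398.6, -185.6, 194.4]
eef_rot: [3.138, -0.003, 0.32]
wrist_force: [0.7, -0.1, -1.2]
finger_gap: 24.6
finger_force: 40.0
```

Emit:
{"op": "servo_tool", "data": {"motion": [[[0.0, 0.06, 0, 0, 0, 0, 1], [0, 0.14, 0, 0, 0, 0, 1], [0.01, 0.22, 0, 0, 0, 0, 1], [0.02, 0.3, 0, 0, 0, 0, 1], [0.03, 0.38, 0, 0, 0, 0, 1], [0.05, 0.46, 0, 0, 0, 0, 1], [0.08, 0.54, 0, 0, 0, 0, 1], [0.12, 0.62, 0, 0, 0, 0, 1], [0.16, 0.7, 0, 0, 0, 0, 1], [0.2, 0.78, 0, 0, 0, 0, 1]]]}}

```text
clock: 11.75
eef_pos: [497.8, 206.6, 190.2]
eef_rot: [3.142, 0.002, 0.32]
wrist_force: [1.0, -0.7, -1.4]
finger_gap: 24.8
finger_force: 40.0
```

Emit:
{"op": "servo_tool", "data": {"motion": [[[0.02, 0.04, 0, 0, 0, 0, 1], [0.036, 0.071, 0, 0, 0, 0, 1], [0.036, 0.071, 0, 0, 0, 0, 1], [0.036, 0.071, -0.05, 0, 0, 0, 1], [0.036, 0.071, -0.1, 0, 0, 0, 1], [0.036, 0.071, -0.1, 0, 0, 0, 1], [0.036, 0.071, -0.1, 0, 0, 0, 1]]]}}

```text
clock: 12.45
eef_pos: [515.6, 239.8, 141.8]
eef_rot: [3.142, 0.001, 0.319]
wrist_force: [-0.4, 0.2, -1.5]
finger_gap: 25.0
finger_force: 40.0
```

```bash
python3 - <<'E'
from h import *
np.set_printoptions(precision=3,suppress=True)
s=manip.read_state(); print(s['clock'],s['eef_pos'],s['eef_rot'],s['finger_gap'],s['finger_force'])
a=cam('top');b=cam('scene')
cv2.imwrite('pics/i.png',np.hstack([cv2.resize(a['frame'][140:270,100:260],(400,325)),cv2.resize(b['frame'][150:345,270:510],(400,325))])[...,::-1])
E
```

```text
12.45 [515.631 239.797 141.751] [3.142 0.001 0.319] 24.96240039870888 39.999470533803105
```

View pics/i.png

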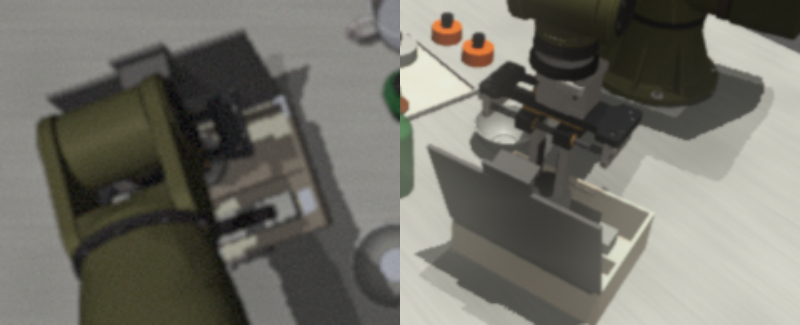

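The round cutter hangs over the hinge bay in both views, and the body clears the lid. I'll lower it.

Emit:
{"op": "servo_tool", "data": {"motion": [[[0.002, 0, -0.04, 0, 0, 0, 1], [0.002, 0, -0.08, 0, 0, 0, 1], [0.002, 0, -0.12, 0, 0, 0, 1], [0.002, 0, -0.15, 0, 0, 0, 1], [0.002, 0, -0.17, 0, 0, 0, 1], [0.002, 0, -0.185, 0, 0, 0, 1], [0.002, 0, -0.192, 0, 0, 0, 1], [0.002, 0, -0.196, 0, 0, 0, 1], [0.002, 0, -0.196, 0, 0, 0, 1]]]}}

```text
clock: 13.45
eef_pos: [517.0, 240.4, 43.8]
eef_rot: [-3.142, -0.0, 0.32]
wrist_force: [0.3, 0.6, -2.5]
finger_gap: 24.5
finger_force: 40.0
```

Emit:
{"op": "servo_tool", "data": {"motion": [[[0, 0, -0.003, 0, 0, 0, 1], [0, 0, -0.003, 0, 0, 0, 0.5], [0, 0, -0.003, 0, 0, 0, 0.5], [0, 0, -0.003, 0, 0, 0, 0.5], [0, 0, 0.02, 0, 0, 0, 0.5], [0, 0, 0.08, 0, 0, 0, 0.5], [0, 0, 0.16, 0, 0, 0, 0.5], [0, 0, 0.24, 0, 0, 0, 0.5], [0, 0, 0.3, 0, 0, 0, 0.5]]]}}

```text
clock: 14.35
eef_pos: [517.1, 240.4, 197.2]
eef_rot: [-3.141, -0.003, 0.32]
wrist_force: [-0.0, -0.3, 0.3]
finger_gap: 46.9
finger_force: 0.0
```

Emit:
{"op": "servo_tool", "data": {"motion": [[[0, -0.08, 0, 0, 0, 0, 1], [0, -0.16, 0, 0, 0, 0, 1], [0, -0.24, 0, 0, 0, 0, 1], [-0.06, -0.3, 0, 0, 0, 0, 1], [-0.14, -0.34, 0, 0, 0, 0, 1], [-0.22, -0.36, 0, 0, 0, 0, 1], [-0.24, -0.36, 0, 0, 0, 0, 1], [-0.24, -0.36, 0, 0, 0, 0, 1]]]}}

```text
clock: 15.15
eef_pos: [396.5, 60.3, 194.7]
eef_rot: [3.141, -0.002, 0.319]
wrist_force: [0.3, 0.2, 0.4]
finger_gap: 0.8
finger_force: 0.0
```

```bash
python3 - <<'E'
from h import *
np.set_printoptions(precision=3,suppress=True)
s=manip.read_state(); print(s['clock'],s['eef_pos'],s['eef_rot'],s['joints'],s['finger_gap'],s['finger_force'])
a=cam('top');b=cam('scene')
A=np.radians(18.35); ex=np.array([np.cos(A),np.sin(A)]);ey=np.array([-np.sin(A),np.cos(A)])
for c in(a,b):
    q=pts(c).reshape(-1,3); t=np.stack([q[:,:2]@ex-528.7,q[:,:2]@ey-64.8,q[:,2]],1)
    for x0,x1 in((-72,-9),(2,74)):
      for lo,hi in((54,66),(28,40)):
        m=(t[:,0]>x0)&(t[:,0]<x1)&(abs(t[:,1])<100)&(t[:,2]>lo)&(t[:,2]<hi); print(x0,lo,m.sum(),t[m].mean(0) if m.any() else 0,np.ptp(t[m],axis=0) if m.any() else 0)
    L=t[(abs(t[:,1])<90)&(t[:,0]>60)&(t[:,0]<250)&(t[:,2]>90)&(t[:,2]<230)]
    p=np.polyfit(L[:,2],L[:,0],1); r=L[:,0]-np.polyval(p,L[:,2]); L=L[abs(r)<12]; p=np.polyfit(L[:,2],L[:,0],1); print('lid',len(L),np.pi/2+np.arctan(p[0]),np.polyval(p,70))
    T=t[(t[:,0]>80)&(t[:,0]<250)&(abs(t[:,1])<130)&(t[:,2]>200)&(t[:,2]<270)]; k=T[:,2]>230; print('lid top',T[k].max(0),T[k].min(0),T[k].mean(0))
cv2.imwrite('pics/j.png',np.hstack([cv2.resize(a['frame'][140:270,100:260],(400,325)),cv2.resize(b['frame'][150:345,270:510],(400,325))])[...,::-1])
E
```

```text
15.15 [396.546  60.299 194.718] [ 3.141 -0.002  0.319] [ 0.059 -0.031  1.922  0.     1.248  1.311] 0.8405898909662598 0.0
-72 54 185 [-42.662  -0.028  58.226] [18.167 98.9   10.296]
-72 28 333 [-43.493  -1.174  32.514] [ 36.46  149.494  11.097]
2 54 57 [35.461  1.396 59.333] [23.863 24.705 10.34 ]
2 28 269 [35.071  0.331 34.141] [62.454 62.704 11.412]
lid 1604 1.8895599695910863 82.57812277177476
lid top [147.163  29.771 252.516] [110.252 -68.937 230.307] [129.869  -0.551 241.931]
-72 54 269 [-40.941   3.425  58.993] [20.517 98.819  8.943]
-72 28 98 [-45.002  65.891  33.553] [ 36.467 135.214   6.763]
2 54 0 0 0
2 28 0 0 0
lid 2820 1.8824731770140861 87.77999835897974
lid top [146.999  31.285 251.583] [110.511 -28.781 230.05 ] [131.569   2.526 242.684]
```

View pics/j.png

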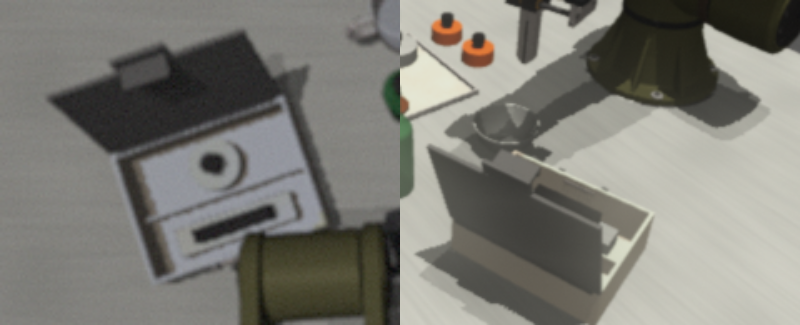

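Both cutters stand in their bays: the round one at (35,1) and the long one at (-42,0) mm in the box's frame. The lid is at about 1.89. I'll go over it with closed fingers and push from behind.

Emit:
{"op": "servo_tool", "data": {"motion": [[[0, 0, 0.08, 0, 0, 0, 1], [0, 0, 0.16, 0, 0, 0, 1], [0, 0, 0.22, 0, 0, 0, 1], [0.06, 0.05, 0.22, 0, 0, 0, 1], [0.12, 0.1, 0.22, 0, 0, 0, 1], [0.18, 0.15, 0.22, 0, 0, 0, 1], [0.24, 0.2, 0.22, 0, 0, 0, 1], [0.3, 0.25, 0.22, 0, 0, 0, 1], [0.36, 0.3, 0.22, 0, 0, 0, 1], [0.42, 0.36, 0.22, 0, 0, 0, 1]]]}}

```text
clock: 16.25
eef_pos: [608.7, 241.9, 302.6]
eef_rot: [3.141, 0.001, 0.32]
wrist_force: [1.3, -0.4, 0.2]
finger_gap: 0.8
finger_force: 0.0
```

Emit:
{"op": "servo_tool", "data": {"motion": [[[0.06, 0.05, 0, 0, 0, 0, 1], [0.1, 0.092, 0, 0, 0, 0, 1], [0.1, 0.092, 0, 0, 0, 0, 1], [0.1, 0.092, 0, 0, 0, 0, 1], [0.1, 0.092, 0, 0, 0, 0, 1]]]}}

```text
clock: 16.75
eef_pos: [656.7, 286.0, 303.7]
eef_rot: [3.142, -0.0, 0.32]
wrist_force: [0.2, 0.1, 0.7]
finger_gap: 0.5
finger_force: 0.0
```

Emit:
{"op": "servo_tool", "data": {"motion": [[[0, 0, -0.07, 0, 0, 0, 1], [0, 0, -0.14, 0, 0, 0, 1], [0, 0, -0.2, 0, 0, 0, 1], [0, 0, -0.207, 0, 0, 0, 1], [-0.02, -0.007, -0.207, 0, 0, 0, 1], [-0.04, -0.013, -0.207, 0, 0, 0, 1], [-0.055, -0.018, -0.207, 0, 0, 0, 1], [-0.065, -0.022, -0.207, 0, 0, 0, 1], [-0.075, -0.025, -0.207, 0, 0, 0, 1], [-0.085, -0.028, -0.207, 0, 0, 0, 1]]]}}

```text
clock: 17.75
eef_pos: [614.3, 272.2, 201.0]
eef_rot: [-3.142, -0.001, 0.32]
wrist_force: [1.3, -0.3, 1.4]
finger_gap: 0.4
finger_force: 0.5
```

Emit:
{"op": "servo_tool", "data": {"motion": [[[-0.01, -0.003, 0, 0, 0, 0, 1], [-0.02, -0.007, 0, 0, 0, 0, 1], [-0.03, -0.01, 0, 0, 0, 0, 1], [-0.04, -0.013, 0, 0, 0, 0, 1], [-0.05, -0.017, 0, 0, 0, 0, 1], [-0.06, -0.02, 0, 0, 0, 0, 1], [-0.07, -0.023, 0, 0, 0, 0, 1], [-0.08, -0.027, 0, 0, 0, 0, 1]]]}}

```text
clock: 18.55
eef_pos: [573.9, 258.7, 200.0]
eef_rot: [-3.142, 0.0, 0.32]
wrist_force: [1.4, 0.6, 0.4]
finger_gap: 0.5
finger_force: 0.4
```

```bash
cat > lid.py <<'E'
from h import *
np.set_printoptions(precision=2,suppress=True)
s=manip.read_state(); print(s['clock'],s['eef_pos'],s['wrist_force'])
A=np.radians(18.35); ex=np.array([np.cos(A),np.sin(A)]);ey=np.array([-np.sin(A),np.cos(A)])
p=s['eef_pos']; print('tip in tin',p[:2]@ex-528.7,p[:2]@ey-64.8,p[2])
b=cam('scene'); q=pts(b).reshape(-1,3); t=np.stack([q[:,:2]@ex-528.7,q[:,:2]@ey-64.8,q[:,2]],1)
m=(abs(t[:,1])<105)&(abs(t[:,1])>40)&(t[:,0]>-90)&(t[:,0]<160)&(t[:,2]>76)&(t[:,2]<260); L=t[m]
if len(L): 
    print(len(L),'angle med',np.median(np.arctan2(L[:,2]-70,82-L[:,0])[L[:,2]>110]))
E
python3 lid.py
```

```text
18.55 [573.87 258.73 200.01] [1.4  0.57 0.43]
tip in tin 97.44217569246348 0.11105010637290036 200.0109770148492
3621 angle med 1.6129203333822368
```

Emit:
{"op": "servo_tool", "data": {"motion": [[[-0.023, -0.008, -0.001, 0, 0, 0, 1], [-0.047, -0.015, -0.003, 0, 0, 0, 1], [-0.07, -0.023, -0.007, 0, 0, 0, 1], [-0.093, -0.031, -0.013, 0, 0, 0, 1], [-0.11, -0.036, -0.021, 0, 0, 0, 1], [-0.126, -0.042, -0.03, 0, 0, 0, 1], [-0.142, -0.047, -0.04, 0, 0, 0, 1], [-0.158, -0.052, -0.051, 0, 0, 0, 1], [-0.17, -0.056, -0.061, 0, 0, 0, 1], [-0.18, -0.06, -0.071, 0, 0, 0, 1]]]}}

```text
clock: 19.6
eef_pos: [483.9, 228.7, 164.3]
eef_rot: [-3.142, -0.0, 0.32]
wrist_force: [0.9, -0.5, -0.3]
finger_gap: 0.5
finger_force: 0.1
```

```bash
python3 lid.py
```

```text
19.6 [483.94 228.71 164.29] [ 0.89 -0.45 -0.28]
tip in tin 2.6297259024090636 -0.07508090436193982 164.29187713530118
4579 angle med 0.820143688726522
```

Emit:
{"op": "servo_tool", "data": {"motion": [[[-0.016, -0.005, -0.014, 0, 0, 0, 1], [-0.031, -0.01, -0.032, 0, 0, 0, 1], [-0.045, -0.015, -0.054, 0, 0, 0, 1], [-0.056, -0.018, -0.077, 0, 0, 0, 1], [-0.066, -0.022, -0.1, 0, 0, 0, 1], [-0.066, -0.022, -0.1, 0, 0, 0, 1], [-0.066, -0.022, -0.05, 0, 0, 0, 1], [-0.066, -0.022, -0.02, 0, 0, 0, 1], [-0.12, -0.04, -0.02, 0, 0, 0, 1], [-0.183, -0.061, -0.02, 0, 0, 0, 1]]]}}

```text
clock: 20.65
eef_pos: [392.8, 198.3, 154.9]
eef_rot: [-3.142, -0.001, 0.32]
wrist_force: [0.1, 0.6, 0.4]
finger_gap: 0.7
finger_force: 0.0
```

```bash
python3 lid.py; python3 -c "
from h import *
s=cam('scene','k.png')"
```

```text
20.65 [392.83 198.27 154.94] [0.05 0.56 0.35]
tip in tin -93.42381465717182 -0.2803995181237582 154.9410470577596
3321 angle med 0.9040486384099086
```

View pics/k.png

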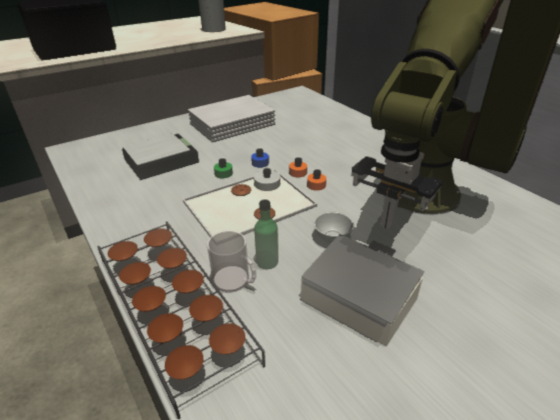

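The lid is down, nearly flat at (362,283), and the fingertips are above the tab at (390,225). I'll press slowly.

Emit:
{"op": "servo_tool", "data": {"motion": [[[0, 0, -0.05, 0, 0, 0, 1], [0, 0, -0.08, 0, 0, 0, 1], [0, 0, -0.1, 0, 0, 0, 1], [0, 0, -0.12, 0, 0, 0, 1], [0, 0, -0.13, 0, 0, 0, 1], [0, 0, -0.14, 0, 0, 0, 1], [0, 0, -0.148, 0, 0, 0, 1], [0, 0, -0.154, 0, 0, 0, 1], [0, 0, -0.158, 0, 0, 0, 1], [0, 0, -0.158, 0, 0, 0, 1]]]}}

```text
clock: 21.75
eef_pos: [393.0, 198.4, 76.0]
eef_rot: [3.142, -0.0, 0.32]
wrist_force: [-2.5, -1.3, 7.9]
finger_gap: 0.6
finger_force: 3.9
```

Emit:
{"op": "servo_tool", "data": {"motion": [[[0, 0, -0.002, 0, 0, 0, 1], [0, 0, -0.004, 0, 0, 0, 1], [0, 0, -0.006, 0, 0, 0, 1], [0, 0, -0.006, 0, 0, 0, 1]]]}}

```text
clock: 22.15
eef_pos: [393.2, 198.5, 75.0]
eef_rot: [-3.142, -0.001, 0.32]
wrist_force: [-15.6, -7.8, 40.9]
finger_gap: 0.4
finger_force: 20.7
```

Emit:
{"op": "servo_tool", "data": {"motion": [[[0, 0, 0.03, 0, 0, 0, 1], [0, 0, 0.1, 0, 0, 0, 1], [0, 0, 0.18, 0, 0, 0, 1], [0, 0, 0.24, 0, 0, 0, 1], [0, -0.08, 0.24, 0, 0, 0, 1], [0, -0.16, 0.24, 0, 0, 0, 1], [0, -0.24, 0.24, 0, 0, 0, 1], [0, -0.32, 0.24, 0, 0, 0, 1], [0, -0.32, 0.24, 0, 0, 0, 1]]]}}

```text
clock: 23.05
eef_pos: [392.9, 35.1, 192.7]
eef_rot: [3.141, -0.001, 0.316]
wrist_force: [-0.3, 0.3, 0.5]
finger_gap: 0.2
finger_force: 0.0
```

```bash
python3 - <<'E'
from h import *
np.set_printoptions(precision=2,suppress=True)
A=np.radians(18.35); ex=np.array([np.cos(A),np.sin(A)]);ey=np.array([-np.sin(A),np.cos(A)])
for n in('top','scene'):
    q=pts(cam(n)).reshape(-1,3); t=np.stack([q[:,:2]@ex-528.7,q[:,:2]@ey-64.8,q[:,2]],1)
    L=t[(abs(t[:,1])<105)&(t[:,0]>-78)&(t[:,0]<75)&(t[:,2]>60)&(t[:,2]<110)]
    p=np.polyfit(L[:,0],L[:,2],1); L=L[abs(L[:,2]-np.polyval(p,L[:,0]))<5]; print(n,len(L),'angle',-np.polyfit(L[:,0],L[:,2],1)[0],'z mean',L[:,2].mean())
E
```

```text
top 3428 angle 0.000296461300686681 z mean 75.30016061559252
scene 4581 angle 0.001557359760814693 z mean 76.69055067177601
```

The lid is flat at 0.00 rad and the robot is clear of everything, so I'm handing in.

```bash
python3 -c "
from cell import manip
print(manip.sign_off())"
```

```text
the job is handed in; nothing more can be done
None
```

The job is handed in: both cutters measured in place in their bays, and the lid read flat shut (about 0.00 rad) after the press; sign-off gave no verdict, and the last press briefly read about 41 N up at the wrist, from the fingertips on the tab.

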